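# Empty a stack of part-filled trays and put the empties on their piles

## Robot

A 6-joint arm with a two-finger parallel gripper is mounted at the origin on a cart in front of the work surface, level with it; the furniture and walls round the work are solid. World frame = base frame: x ahead of the robot, y to its left, z up, the work surface at z = 0. Lengths are in m, angles in degrees, forces in N, time in s.
With the tool pointing down it reaches from about 0.4 to 0.825 m from the base axis. Payload 7 kg.
Tool frame: the origin (TCP) lies on the centre line of the jaws, within the pads' length; the fingertips stand 19 mm ahead of it and the grasp point (between the pads) is the TCP (r.tip_extent is the distance from the TCP to the fingertips, in m); z points along the fingers, y is the line along which they close (so a half turn about z gives the same grasp; the last joint's range is limited). The gripper opens to 88 mm and grips with 3 to 60 N. Pads are 19 mm wide; open, the fingers measure 130 mm over their backs; the gripper's body (78 mm by 193 mm) begins 47 mm behind the grasp point.
Start: joints at [84.574, 20.546, 0.682, 0, -70.136, -16.507], TCP at [0.252, 0.626, 0.246] pointing down, gripper open.
Joint ranges: [-176.03, 176.03], [-82.01, 121.73], [-58.28, 71.71], [-173.87, 95.51], [-174.79, -0.11], [-173.66, 173.66]. Speed limits (degrees/s): [136.94, 136.94, 172.46, 180, 180, 180].

## Interface

Orientations are given as [roll, pitch, yaw] about the fixed x, y, z axes, in that order (R = Rz(yaw) Ry(pitch) Rx(roll)).
In Python, from plant import r gives the robot as it stands. The module is installed in compiled form; this text tells all that it offers.
- The arm moves only by the tool jog_arm, never from a script. Its argument "deltas" is a list that holds one entry, the list of rows, each a list of 5 numbers: the opening, from -1 (shut) to 1 (fully open), then the shift along the world's x, y, z in cm, then the turn about the world's z in rad. In form: [[[claw, dx, dy, dz, turn], ...]]. A call has 1 to 8 rows; each row shifts and turns the commanded pose from where the row before left it; what a row does not reach is not made up. A row lasts 1/8 s, in which the tool goes at most 62.5 mm and 10.7 degrees, less where a joint would pass 70% of its speed; a pose out of reach is approached as far as the arm can. A call with a gripper value outside its range is refused whole. The fingers move at their own pace and stop on an object; "force" is the grip in N (left out, the last holds). Time passes only in rows, so rows that do not move let the fingers close. It gives the time, the measured TCP pose, the force, the opening and the grip force at its end, in the units of the state.
- r.get_state(): the state, without advancing time (a new reading comes with each control period).
- r.capture(name): name is "scene" or "side" or "wrist"; returns the picture (384x512x3 uint8, blue, green, red); there is no depth.
- r.camera_info(name): a dict with "fx", "fy", "cx", "cy" (pixels), "view" (4x4, takes a point from world to camera coordinates). Camera axes: x right, y up, looking along -z (the intrinsics and any distortion apply to the point x, -y, -z); pixel columns grow to the right and rows downward; lengths in m; the calibration is good to about 2 mm. A picture is of the moment at which its call begins: read the wrist's pose just before it. camera_info takes no time and is no camera call; for the wrist camera it gives the pose at the moment of the call.
- r.close_job(): hands the job in; it is judged then, once.
The state is a dict: "time_s": time; "joints": joint angles; "qd": joint speeds; "joint_torque": joint torques, N m; "tcp_pos": TCP position; "eef_rot": TCP orientation; "contact_force": force on the tool from outside, world axes, zero at the start; "moment": the same for the moment, N m; "gripper_width": finger opening in m; "gripper_force": force on a finger pad.
Only numpy, scipy, OpenCV 4.12 (cv2) and the standard library are available. Lean on these libraries where they do the work, as an engineer would, in place of code of your own. Each camera call takes 0.05 s, during which the arm holds its last target. There are 200 camera calls.

## Task

Take apart the stack of two part-filled trays: stand the spool from the upper tray in the free pocket of the tray that keeps the other spool, and the wooden edge slicker from the lower tray in the free pocket of the tray that keeps the other slicker, so that both of those trays are full. Then stack the two emptied trays squarely on the empty trays of their own length, the short one on the short and the long one on the long. Everything ends released and at rest, with the spool and the slicker that were already in their trays still upright in their pockets.

Things in the scene. Friction and masses are not known exactly. Their poses are not given: they have to be found in the camera images.
- spool: The spool to be moved: wooden thread spool with red thread, standing upright, 36 mm in diameter, 40 mm high; origin at the centre of its underside, z along its axis. It stands in the pocket at x = -29 mm of short_tray, in the stack, and is loose; about 0.05 kg.
- slicker: The slicker to be moved: turned dark wood edge slicker (a solid round grip with a domed top and two grooves round its foot), standing upright, 36 mm in diameter, 64 mm high; origin at the centre of its underside, z along its axis. It stands in the pocket at x = +58 mm of long_tray, the one end of it that short_tray leaves uncovered, and is loose; about 0.05 kg.
- short_tray: Upper tray of the stack, to be emptied and moved: grey plastic tray 120 (its x) x 62 (its y) x 24 mm high; two 54 x 54 mm pockets centred at x = -29 and +29 mm; walls and floor 4 mm; flat underside; origin at the centre of its underside. Loose, about 0.12 kg. Rests lengthwise on the rim of the equally wide long_tray, underside 24 mm above the bench, centre at about x = -33 mm of long_tray.
- long_tray: Lower tray of the stack, standing on the bench, to be emptied and moved: grey plastic tray 178 (its x) x 62 (its y) x 24 mm high; three 54 x 54 mm pockets centred at x = -58, 0, +58 mm; walls and floor 4 mm; flat underside; origin at the centre of its underside. Loose, about 0.18 kg.
- thread_tray: Fixed tray that keeps the thread spools: grey plastic tray 120 (its x) x 62 (its y) x 24 mm high; two 54 x 54 mm pockets centred at x = -29 and +29 mm; walls and floor 4 mm; flat underside; origin at the centre of its underside. A spool stands in its pocket at x = +29 mm; its pocket at x = -29 mm is free.
- slicker_tray: Fixed tray that keeps the slickers: grey plastic tray 120 (its x) x 62 (its y) x 24 mm high; two 54 x 54 mm pockets centred at x = -29 and +29 mm; walls and floor 4 mm; flat underside; origin at the centre of its underside. A slicker stands in its pocket at x = -29 mm; its pocket at x = +29 mm is free.
- short_base: Fixed empty tray on the bench, the bottom of the pile of short empties: grey plastic tray 120 (its x) x 62 (its y) x 24 mm high; two 54 x 54 mm pockets centred at x = -29 and +29 mm; walls and floor 4 mm; flat underside; origin at the centre of its underside. Both pockets empty; a tray stacked on it rests on its rim, 24 mm above the bench.
- long_base: Fixed empty tray on the bench, the bottom of the pile of long empties: grey plastic tray 178 (its x) x 62 (its y) x 24 mm high; three 54 x 54 mm pockets centred at x = -58, 0, +58 mm; walls and floor 4 mm; flat underside; origin at the centre of its underside. All pockets empty; a tray stacked on it rests on its rim, 24 mm above the bench.
- resident_spool: Spool already in thread_tray, stays there: wooden thread spool with red thread, standing upright, 36 mm in diameter, 40 mm high; origin at the centre of its underside, z along its axis. Loose.
- resident_slicker: Ferrule already in slicker_tray, stays there: turned dark wood edge slicker (a solid round grip with a domed top and two grooves round its foot), standing upright, 36 mm in diameter, 64 mm high; origin at the centre of its underside, z along its axis. Loose.
Things that resemble listed ones, but are neither listed nor needed, are in the scene too. Leave any turquoise or white look-alike of the resident_spool alone.

How it is judged (in metres and radians):
At the end, for the whole second after the job is handed in: Both spools stand upright in thread_tray and both slickers in slicker_tray, one to a pocket (12 mm, 0.12 rad); short_tray lies level on the rim of short_base, long_tray on that of long_base (12 mm along each axis, 4 mm in height, 0.17 rad, either way round); the moved things are at rest (x of spool in the frame of thread_tray between -0.041 and -0.017 m and y of spool in the frame of thread_tray between -0.012 and 0.012 m and z of spool in the frame of thread_tray between -0.001 and 0.009 m and angle between each of spool, resident_spool, slicker, resident_slicker, short_tray, long_tray's own z axis and vertical below 0.12 rad and x of resident_spool in the frame of thread_tray between 0.017 and 0.041 m and y of resident_spool in the frame of thread_tray between -0.012 and 0.012 m and z of resident_spool in the frame of thread_tray between -0.001 and 0.009 m and x of slicker in the frame of slicker_tray between 0.017 and 0.041 m and y of slicker in the frame of slicker_tray between -0.012 and 0.012 m and z of slicker in the frame of slicker_tray between -0.001 and 0.009 m and x of resident_slicker in the frame of slicker_tray between -0.041 and -0.017 m and y of resident_slicker in the frame of slicker_tray between -0.012 and 0.012 m and z of resident_slicker in the frame of slicker_tray between -0.001 and 0.009 m and x of short_tray in the frame of short_base between -0.012 and 0.012 m and y of short_tray in the frame of short_base between -0.012 and 0.012 m and z of short_tray in the frame of short_base between 0.02 and 0.028 m and x of long_tray in the frame of long_base between -0.012 and 0.012 m and y of long_tray in the frame of long_base between -0.012 and 0.012 m and z of long_tray in the frame of long_base between 0.02 and 0.028 m and angle between the x axis of short_tray and the x axis of short_base, either way round below 0.17 rad and angle between the x axis of long_tray and the x axis of long_base, either way round below 0.17 rad and linear speed of each of spool, slicker, short_tray, long_tray below 0.02 m/s and angular speed of each of spool, slicker, short_tray, long_tray below 0.2 rad/s); the robot touches nothing.
It also fails if it takes over 128 s, if anything falls off the work surface, if the arm or the gripper's body presses on something with over 40 N, if the wrist force passes 120 N, or if a joint passes its speed limit or range.

## Working session

There is one attempt and no reset: what is moved stays moved. The work goes in short steps, Python scripts to look and compute and a tool call to move; the robot and the scene stay as the last step left them, time stands still between calls to the robot, and variables do not carry over. Pictures are saved under pics/ and viewed, at most 14 in all, crops included, and the job is handed in when it is done.

Besides the shell and the picture viewer there is one more tool, called after "Emit:" as name([rows], argument=value, ...), one row to a line, values as JSON. jog_arm: Moves the arm, as the interface text tells. Its arguments: {"type":"object","properties":{"deltas":{"type":"array"},"force":{"type":"number"}},"required":["deltas"]}

```bash
mkdir -p pics; cat > h.py <<'E'
import numpy as np, cv2
from plant import r
def ray(info,u,v):
    V=np.array(info["view"]);R=V[:3,:3];t=V[:3,3]
    d=np.array([(u-info["cx"])/info["fx"],-(v-info["cy"])/info["fy"],-1.0])
    return -R.T@t, R.T@d
def onz(info,u,v,z):
    o,d=ray(info,u,v); return (o+d*(z-o[2])/d[2])
def proj(info,p):
    V=np.array(info["view"]);c=V[:3,:3]@np.array(p)+V[:3,3]
    return info["cx"]+info["fx"]*c[0]/-c[2], info["cy"]+info["fy"]*-c[1]/-c[2]
E
python3 - <<'E'
from h import *
s=r.get_state();print(s["time_s"],s["tcp_pos"],s["eef_rot"],s["gripper_width"])
for n in ("scene","side","wrist"):
    i=r.camera_info(n);print(n,{k:(np.round(v,3).tolist() if k=="view" else v) for k,v in i.items()})
    im=r.capture(n);cv2.imwrite(f"pics/{n}0.png",im)
a=[cv2.imread(f"pics/{n}0.png") for n in("scene","side")]
E
```

```text
0.0 [0.25197104 0.62572197 0.24465253] [ 1.79908281e+02 -6.71051066e-03 -2.19380802e+01] 0.08739297343802348
scene {'fx': 376.4875093404529, 'fy': 376.4875093404529, 'cx': 257.69592545449467, 'cy': 190.81494169670646, 'view': [[0.602, -0.799, 0.003, -0.346], [0.352, 0.268, 0.897, -0.209], [-0.717, -0.539, 0.442, -0.716], [0.0, 0.0, 0.0, 1.0]]}
side {'fx': 455.12112992065914, 'fy': 455.12112992065914, 'cx': 256.8496415240518, 'cy': 203.97839886087067, 'view': [[1.0, -0.01, -0.023, -0.526], [0.025, 0.542, 0.84, -0.05], [0.004, -0.84, 0.542, -1.097], [0.0, 0.0, 0.0, 1.0]]}
wrist {'fx': 273.6926034878625, 'fy': 273.6926034878625, 'cx': 255.91636024977618, 'cy': 193.99032156753853, 'view': [[-0.373, -0.928, 0.002, 0.675], [0.886, -0.356, -0.298, 0.037], [0.277, -0.11, 0.955, -0.392], [0.0, 0.0, 0.0, 1.0]]}
```

View pics/scene0.png

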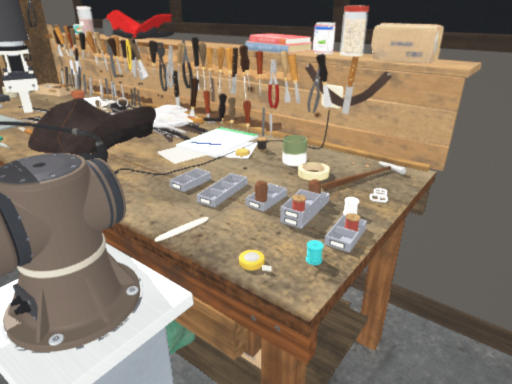

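View pics/side0.png

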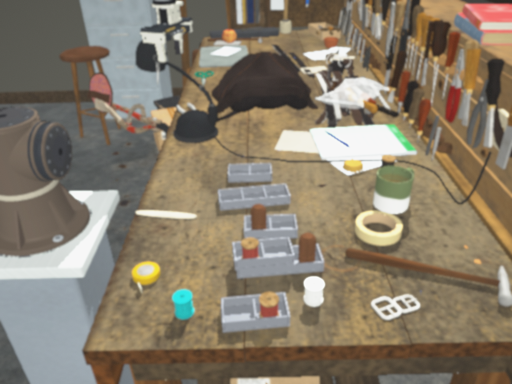

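The scene view shows short_base at about (190,180), long_base (223,190), slicker_tray (267,195), the stack (305,208) and thread_tray (346,233). The side view shows the same row from (250,172) down to (255,312). I'll zoom in on the side view to pick corners.

```bash
python3 - <<'E'
from h import *
im=cv2.imread("pics/side0.png")[155:340,205:340];cv2.imwrite("pics/sz.png",cv2.resize(im,None,fx=3.2,fy=3.2,interpolation=cv2.INTER_CUBIC))
im=cv2.imread("pics/side0.png")
hsv=cv2.cvtColor(im,cv2.COLOR_BGR2HSV)
i=r.camera_info("side")
for p in [(250,165),(253,190),(270,220),(240,262),(245,318)]: print(p,hsv[p[1],p[0]])
m=cv2.inRange(hsv,(105,25,60),(135,130,255));m[:155]=0;m[340:]=0;m[:,:205]=0;m[:,340:]=0
n,l,st,c=cv2.connectedComponentsWithStats(m)
for k in range(1,n):
    if st[k,4]>100:
        print(st[k],c[k], onz(i,*c[k],0.015).round(3))
        q=cv2.boxPoints(cv2.minAreaRect(cv2.findNonZero((l==k).astype(np.uint8))));print(q.round(0).tolist())
E
```

```text
(250, 165) [108  14 177]
(253, 190) [106  18 160]
(270, 220) [107  18 204]
(240, 262) [106  18 159]
(245, 318) [105  14 218]
```

View pics/sz.png

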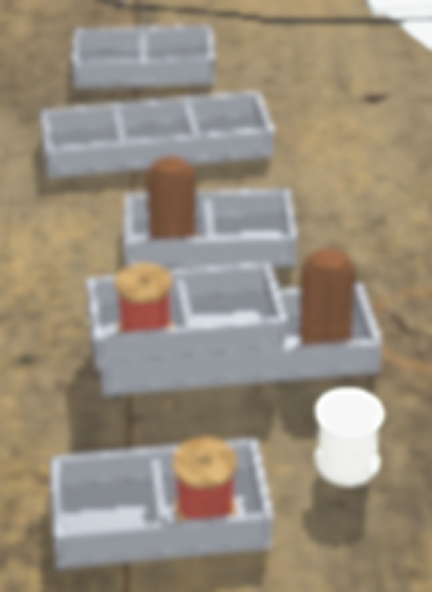

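View pics/wrist0.png

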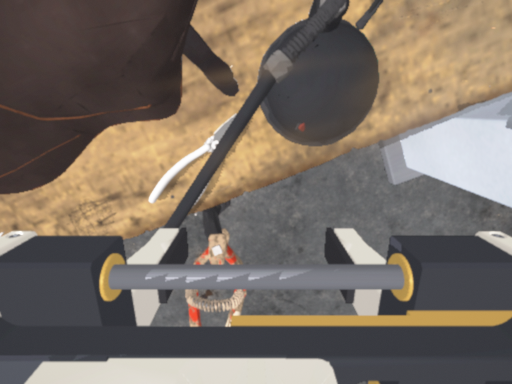

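The zoomed crop gives rough rim corners for all the trays. The spool is in the left pocket of the upper tray and the slicker is at the right end of the lower tray. The wrist view shows only the bag and the lamp.

```bash
python3 - <<'E'
from h import *
i=r.camera_info("side")
T={"short_base":[(75,28),(213,26),(214,66),(72,67)],"long_base":[(42,110),(264,93),(272,138),(48,156)],"slicker":[(125,196),(291,190),(296,242),(125,245)],"short_tray":[(88,280),(272,264),(286,322),(97,340)],"thread":[(53,456),(262,440),(270,520),(56,540)]}
for n,q in T.items():
    z=.048 if n=="short_tray" else .024
    P=np.array([onz(i,205+u/3.2,155+v/3.2,z)[:2] for u,v in q])
    e=P[1]-P[0]+P[2]-P[3]
    print(n,P.mean(0).round(4),"yaw",np.degrees(np.arctan2(e[1],e[0])).round(1),"L",np.linalg.norm(e).round(3)/2,"W",(np.linalg.norm(P[0]-P[3]+P[1]-P[2])/2).round(3))
for n,u,v,z in [("longR front",380,345,.024),("longR back",360,285,.024),("spool top",144,282,.068),("slick top",327,256,.067),("rslick top",172,164,.067),("rspool",205,460,.044),("white top",350,412,.04)]:
    print(n,onz(i,205+u/3.2,155+v/3.2,z).round(4))
E
```

```text
short_base [0.5091 0.2072] yaw -1.7 L 0.121 W 0.071
long_base [0.5203 0.0791] yaw 5.8 L 0.177 W 0.069
slicker [ 0.5569 -0.051 ] yaw 0.2 L 0.12 W 0.062
short_tray [ 0.5381 -0.1752] yaw 6.1 L 0.119 W 0.06
thread [ 0.5205 -0.3127] yaw 4.7 L 0.1195 W 0.063
longR front [ 0.6596 -0.1945  0.024 ]
longR back [ 0.6545 -0.1329  0.024 ]
spool top [ 0.5121 -0.1808  0.068 ]
slick top [ 0.6284 -0.1573  0.067 ]
rslick top [ 0.5313 -0.0457  0.067 ]
rspool [ 0.5456 -0.3121  0.044 ]
white top [ 0.631  -0.2721  0.04  ]
```

```bash
python3 - <<'E'
from h import *
a=cv2.imread("pics/side0.png")[0:160,80:340];b=cv2.imread("pics/scene0.png")[0:200,0:260]
a=cv2.resize(a,(780,480)); b=b
cv2.imwrite("pics/lamp.png",a)
i=r.camera_info("side");s=r.get_state();print([(z,np.round(proj(i,[.252,.626,z])).tolist()) for z in(0,.226,.3)])
print(onz(i,195,130,0.0))
E
```

```text
[(0, [178.0, 121.0]), (0.226, [170.0, 57.0]), (0.3, [167.0, 33.0])]
[0.32028502 0.54293233 0.        ]
```

View pics/lamp.png

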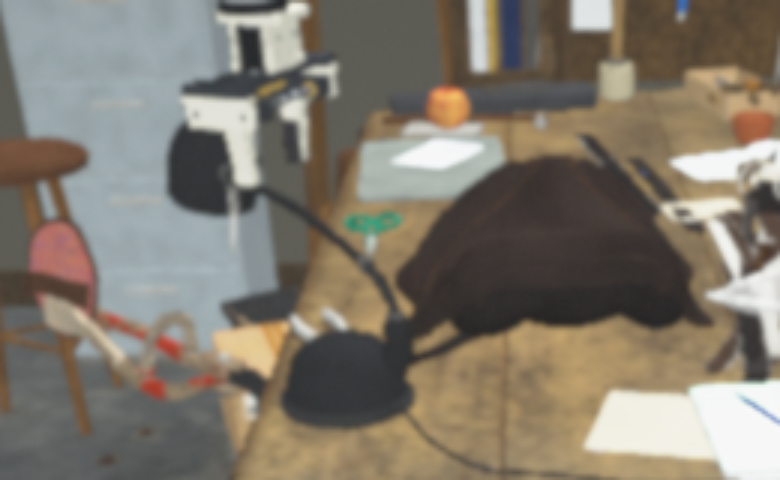

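The lamp head sits just behind the fingers, with its neck below them. So I'll go up first and then away towards +x and −y.

Emit:
jog_arm([
  [[1,0,0,3,0],[1,0,0,4,0],[1,1,-3,0,0.04],[1,2,-5,0,0.05],[1,2,-5,0,0.05],[1,2,-5,0,0.05],[1,2,-5,0,0.05],[1,2,-5,0,0.05]],
])

```text
time_s: 1.15
tcp_pos: [0.3624, 0.3443, 0.3155]
eef_rot: [-180.0, 0.0, -5.2]
contact_force: [0.2, -0.6, 0.1]
gripper_width: 0.0878
gripper_force: 0.0
```

Emit:
jog_arm([
  [[1,2,-5,0,0.05],[1,2,-5,0,0.05],[1,2,-5,0,0.05],[1,2,-5,-1,0.04],[1,2,-5,-1,0],[1,1,-4,0,0],[1,0,0,0,0],[1,0,0,0,0]],
])

```text
time_s: 2.15
tcp_pos: [0.472, 0.0561, 0.2955]
eef_rot: [-180.0, 0.0, 5.5]
contact_force: [0.1, 0.4, 0.7]
gripper_width: 0.0875
gripper_force: 0.0
```

```bash
python3 - <<'E'
from h import *
s=r.get_state();print(s["time_s"],s["tcp_pos"],s["eef_rot"],s["contact_force"],s["joints"])
np.save("w1.npy",np.array(r.camera_info("wrist")["view"]));cv2.imwrite("pics/w1.png",r.capture("wrist"))
E
```

```text
2.15 [0.4720444  0.05611219 0.29549411] [-1.79990765e+02  6.28070779e-03  5.51608112e+00] [0.08910436 0.3993824  0.7157929 ] [ 3.05656005e+01 -4.82278906e-01 -1.88134938e+01 -1.16146407e-02
 -7.16705654e+01  6.49541328e+01]
```

View pics/w1.png

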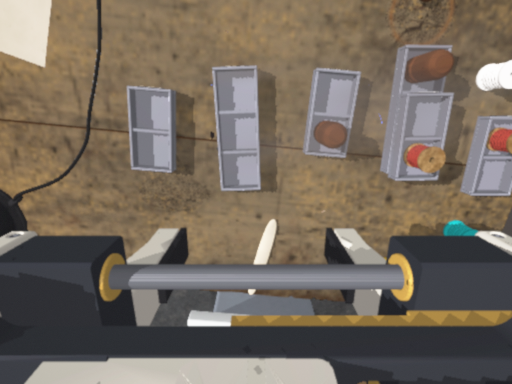

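The wrist view shows short_base at (151,130), long_base (238,128), slicker_tray (332,113) with a slicker in its lower pocket, the stack (418,113) and thread_tray (490,155). I'll measure here and then take a second view further towards −y.

Emit:
jog_arm([
  [[1,0,-4,0,0],[1,0,-5,0,0],[1,0,-5,0,0],[1,0,-5,0,0],[1,0,-5,0,0],[1,0,-2,0,0],[1,0,0,0,0],[1,0,0,0,0]],
])

```text
time_s: 3.2
tcp_pos: [0.4724, -0.2028, 0.2955]
eef_rot: [-180.0, 0.0, 5.6]
contact_force: [0.0, -0.2, 0.5]
gripper_width: 0.0873
gripper_force: 0.0
```

```bash
cat > meas.py <<'E'
from h import *
def gmask(im):
    hsv=cv2.cvtColor(im,cv2.COLOR_BGR2HSV)
    m=cv2.inRange(hsv,(95,12,90),(130,80,255)); m[228:]=0
    return cv2.morphologyEx(m,cv2.MORPH_CLOSE,np.ones((3,3),np.uint8))
def tray(info,pts,top=.024,bot=0.):
    o=ray(info,0,0)[0]
    A=np.array([onz(info,u,v,top)[:2] for u,v in pts]);B=np.array([onz(info,u,v,bot)[:2] for u,v in pts])
    q=cv2.boxPoints(cv2.minAreaRect(A.astype(np.float32)));e=[q[1]-q[0],q[2]-q[1]];e=max(e,key=np.linalg.norm)
    e=e/np.linalg.norm(e); e=e*np.sign(e[0]); c=A.mean(0);res=[]
    for ax in(e,np.array([-e[1],e[0]])):
        lim=[]
        for s in(1,-1):
            n=s*ax; a=(A@n).max()
            lim.append(s*(a if a>n@o[:2] else (B@n).max()))
        res.append(lim)
    (x1,x0),(y1,y0)=res
    ctr=e*(x1+x0)/2+np.array([-e[1],e[0]])*(y1+y0)/2
    return ctr,np.degrees(np.arctan2(e[1],e[0])),x1-x0,y1-y0
def comps(im,info):
    m=gmask(im);n,l,st,c=cv2.connectedComponentsWithStats(m)
    for k in range(1,n):
        if st[k,4]>600 and st[k,2]<120:
            h=cv2.convexHull(cv2.findNonZero((l==k).astype(np.uint8))).reshape(-1,2)
            ctr,yaw,L,W=tray(info,h)
            print(st[k,:4],"ctr",ctr.round(4),"yaw",yaw.round(1),"L",L.round(4),"W",W.round(4))
E
python3 - <<'E'
from meas import *
i=r.camera_info("wrist");j=dict(i);j["view"]=np.load("w1.npy")
comps(cv2.imread("pics/w1.png"),j)
s=r.get_state();print(s["time_s"],s["tcp_pos"],s["eef_rot"])
im=r.capture("wrist");cv2.imwrite("pics/w2.png",im);np.save("w2.npy",np.array(i["view"]))
comps(im,i)
a=cv2.resize(im[0:235,120:400],None,fx=2.5,fy=2.5,interpolation=cv2.INTER_CUBIC);cv2.imwrite("pics/w2z.png",a)
E
```

```text
[381  50  72 130] ctr [ 0.5619 -0.1762] yaw 5.6 L 0.1794 W 0.0774
[308  69  52  61] ctr [ 0.5732 -0.0446] yaw 1.1 L 0.0818 W 0.0589
[211  70  49 120] ctr [0.5144 0.0888] yaw 8.4 L 0.1701 W 0.0633
[128  87  47  85] ctr [0.5069 0.2171] yaw 0.5 L 0.1182 W 0.0581
[462 116  50  80] ctr [ 0.5186 -0.3081] yaw 7.8 L 0.1186 W 0.0598
3.2 [ 0.472378   -0.2028066   0.29550021] [-1.79988246e+02  1.64889250e-03  5.63264509e+00]
[214  25  47 138] ctr [ 0.5642 -0.166 ] yaw 5.4 L 0.1828 W 0.0638
[ 21  46  79 129] ctr [0.5167 0.0883] yaw 7.5 L 0.1762 W 0.059
[128  49  49  91] ctr [ 0.555  -0.0443] yaw 0.7 L 0.1183 W 0.0581
[306 132  45  49] ctr [ 0.4943 -0.3123] yaw 4.0 L 0.0693 W 0.0594
```

View pics/w2z.png

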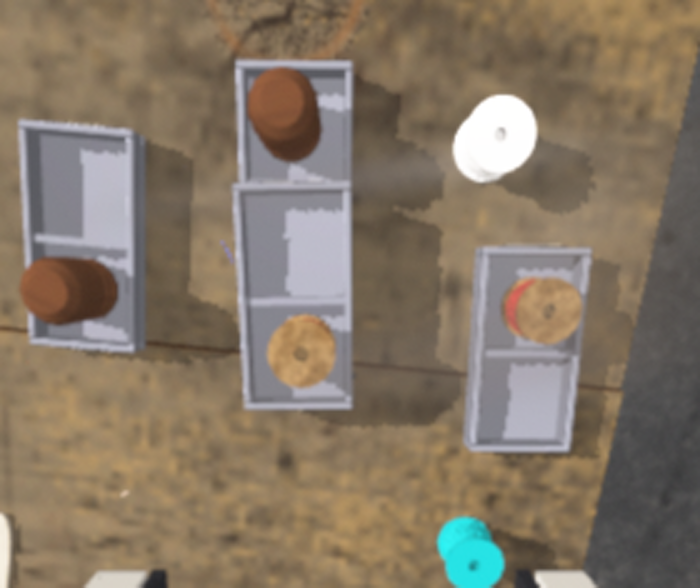

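The zoomed view shows the stack, with the spool top at about (302,351) and the slicker dome at (284,100). It also shows thread_tray (528,350) with its lower pocket free, and slicker_tray (82,235).

```bash
python3 - <<'E'
from h import *
i=r.camera_info("wrist")
def f(u,v,z): return onz(i,120+u/2.5,v/2.5,z)[:2]
T={"short_tray":([(233,186),(350,184),(352,408),(246,408)],.048),"thread":([(478,248),(590,250),(571,450),(466,448)],.024),"slicker_tray":([(20,122),(133,130),(135,350),(31,343)],.024)}
for n,(q,z) in T.items():
    P=np.array([f(u,v,z) for u,v in q]);e=P[1]+P[0]-P[2]-P[3]
    print(n,P.mean(0).round(4),np.degrees(np.arctan2(e[1],e[0])).round(1),np.linalg.norm(e)/2,np.linalg.norm(P[0]-P[1]+P[3]-P[2])/2)
print("longR",f(237,62,.024),f(352,62,.024))
print("spool",f(302,351,.068),"slick top dome",f(284,97,.06),f(280,90,.068),"rspool",f(549,311,.044),"rslick",f(47,290,.06))
im=cv2.imread("pics/w2.png");hsv=cv2.cvtColor(im,cv2.COLOR_BGR2HSV);print(hsv[140,241],hsv[130,234],hsv[40,233])
m=cv2.inRange(hsv,(8,60,120),(22,150,255));m2=np.zeros_like(m);m2[122:160,222:258]=m[122:160,222:258]
c,rad=cv2.minEnclosingCircle(cv2.findNonZero(cv2.morphologyEx(m2,cv2.MORPH_OPEN,np.ones((3,3),np.uint8))));print(c,rad,onz(i,*c,.068))
s=r.capture("side");cv2.imwrite("pics/s1.png",s)
E
```

```text
short_tray [ 0.535  -0.1714] 6.6 0.11759193407445967 0.06081346609733435
thread [ 0.5179 -0.3085] 5.9 0.1170735003374393 0.0644060469681977
slicker_tray [ 0.5547 -0.046 ] 1.0 0.11781616575821711 0.060972948596254434
longR [ 0.65259414 -0.12953549] [ 0.65862869 -0.18986476]
spool [ 0.51112525 -0.17803099] slick top dome [ 0.63119185 -0.15879464] [ 0.63229564 -0.15742569] rspool [ 0.543813   -0.31144105] rslick [ 0.52847319 -0.04133688]
[ 17 108 146] [ 16 125 175] [ 11 145 139]
(240.031494140625, 139.71653747558594) 14.58877182006836 [ 0.51191346 -0.17694571  0.068     ]
```

Emit:
jog_arm([
  [[1,2,1.3,-3,0],[1,1.9,1.3,-5,0],[1,0,0,-5,0],[1,0,0,-4,0],[1,0,0,-3,0],[1,0,0,-1.5,0],[1,0,0,-1,0],[1,0,0,0,0]],
])

```text
time_s: 4.3
tcp_pos: [0.5114, -0.1777, 0.0707]
eef_rot: [180.0, -0.0, 5.6]
contact_force: [0.2, 0.4, 1.1]
gripper_width: 0.0875
gripper_force: 0.0
```

Emit:
jog_arm([
  [[-1,0,0,0,0],[-1,0,0,0,0],[-1,0,0,0,0],[-1,0,0,0,0],[-1,0,0,0,0],[-1,0,0,0,0],[-1,0,0,0,0],[-1,0,0,0,0]],
], force=15)

```text
time_s: 5.3
tcp_pos: [0.5112, -0.1779, 0.0706]
eef_rot: [180.0, 0.0, 5.6]
contact_force: [0.1, -0.6, -0.0]
gripper_width: 0.0325
gripper_force: 15.0
```

Emit:
jog_arm([
  [[-1,0,0,1,0],[-1,0,0,2,0],[-1,0,0,3,0],[-1,0,-1.4,1,0],[-1,-0.6,-4,0,0],[-1,-0.6,-4,0,0],[-1,-0.5,-3,0,0],[-1,-0.4,-1,0,0]],
])

```text
time_s: 6.3
tcp_pos: [0.4892, -0.3137, 0.14]
eef_rot: [-180.0, 0.0, 5.4]
contact_force: [-0.7, 0.5, 0.2]
gripper_width: 0.0325
gripper_force: 15.0
```

```bash
python3 - <<'E'
from h import *
s=r.get_state();print(s["tcp_pos"],s["gripper_width"],s["contact_force"])
a=r.capture("side")[200:350,180:360];b=r.capture("wrist")[60:384,130:400]
a=cv2.resize(a,None,fx=2.2,fy=2.2);a=cv2.copyMakeBorder(a,0,324-a.shape[0],0,0,cv2.BORDER_CONSTANT) if a.shape[0]<324 else a[:324]
cv2.imwrite("pics/g1.png",np.hstack([a,b]))
E
```

```text
[ 0.48924554 -0.31369129  0.14004596] 0.032502384337662775 [-0.71213982  0.46902888  0.17538185]
```

View pics/g1.png

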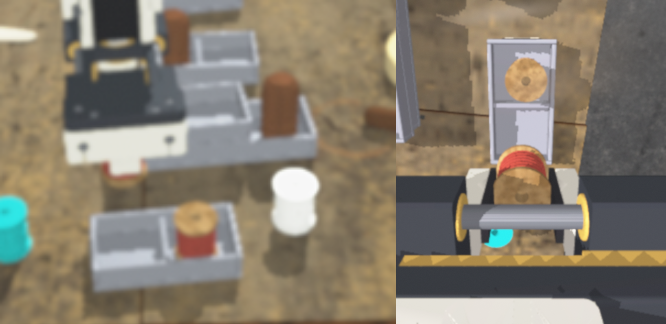

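The spool is held upright over the free pocket, so I'll lower it and release.

Emit:
jog_arm([
  [[-1,0,0.2,-3,0],[-1,0,0,-3,0],[-1,0,0,-2,0],[-1,0,0,-1,0],[-1,0,0,-0.3,0],[-1,0,0,0,0],[1,0,0,0,0],[1,0,0,0,0]],
])

```text
time_s: 7.4
tcp_pos: [0.4905, -0.31, 0.0482]
eef_rot: [180.0, -0.1, 5.6]
contact_force: [0.6, -0.1, 0.0]
gripper_width: 0.0476
gripper_force: 0.0
```

Emit:
jog_arm([
  [[1,0,0,0,0],[1,0,0,0,0],[1,0,0,3,0],[1,0,0,4,0],[1,1,2,3,0],[1,3,4,0,0],[1,3,4,0,0],[1,0,0,0,0]],
])

```text
time_s: 8.4
tcp_pos: [0.562, -0.2076, 0.1477]
eef_rot: [180.0, -0.1, 5.8]
contact_force: [-0.4, -0.4, 0.1]
gripper_width: 0.0873
gripper_force: 0.0
```

```bash
python3 - <<'E'
from h import *
s=r.get_state();print(s["tcp_pos"],s["gripper_width"],s["contact_force"])
a=r.capture("side")[200:350,180:360];b=r.capture("wrist")[60:384,130:512]
a=cv2.resize(a,None,fx=2.2,fy=2.2)[:324]
a=cv2.copyMakeBorder(a,0,324-a.shape[0],0,0,cv2.BORDER_CONSTANT)
cv2.imwrite("pics/g2.png",np.hstack([a,b]))
E
```

```text
[ 0.56199136 -0.20758539  0.1476542 ] 0.08733614752676043 [-0.43782101 -0.42389386  0.09750609]
```

View pics/g2.png

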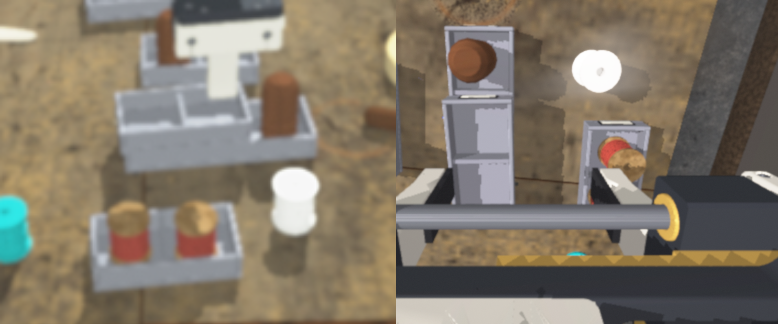

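Both spools stand upright in thread_tray. Next is the slicker.

Emit:
jog_arm([
  [[1,3.5,2.4,0,0],[1,3.2,2.4,0,0],[1,0,0,-2,0],[1,0,0,-3,0],[1,0,0,-3,0],[1,0,0,-1,0],[1,0,0,-1,0],[1,0,0,0,0]],
])

```text
time_s: 9.5
tcp_pos: [0.627, -0.1622, 0.0476]
eef_rot: [180.0, 0.0, 5.5]
contact_force: [-0.0, 0.3, 0.6]
gripper_width: 0.0879
gripper_force: 0.0
```

Emit:
jog_arm([
  [[-1,0,0,0,0],[-1,0,0,0,0],[-1,0,0,0,0],[-1,0,0,0,0],[-1,0,0,0,0],[-1,0,0,0,0],[-1,0,0,0,0],[-1,0,0,0,0]],
], force=15)

```text
time_s: 10.5
tcp_pos: [0.6272, -0.1618, 0.0476]
eef_rot: [-180.0, -0.0, 5.6]
contact_force: [0.3, 0.5, 1.5]
gripper_width: 0.0356
gripper_force: 15.0
```

Emit:
jog_arm([
  [[-1,0,0,1,0],[-1,0,0,3,0],[-1,0,0,4,0],[-1,-0.4,1.6,2,-0.04],[-1,-1,3,0,-0.04],[-1,-1,3,0,0],[-1,-1,3,0,0],[-1,-1,1,0,0]],
])

```text
time_s: 11.5
tcp_pos: [0.5829, -0.0446, 0.1483]
eef_rot: [-180.0, -0.0, 1.1]
contact_force: [-0.2, -0.3, -0.3]
gripper_width: 0.0357
gripper_force: 15.0
```

```bash
python3 - <<'E'
from h import *
s=r.get_state();print(s["tcp_pos"],s["eef_rot"],s["gripper_width"],s["contact_force"])
a=r.capture("side")[160:310,180:360];b=r.capture("wrist")[60:384,130:512]
a=cv2.resize(a,None,fx=2.2,fy=2.2)[:324]
a=cv2.copyMakeBorder(a,0,324-a.shape[0],0,0,cv2.BORDER_CONSTANT)
cv2.imwrite("pics/g3.png",np.hstack([a,b]))
E
```

```text
[ 0.58286257 -0.04461685  0.14826348] [-1.79992906e+02 -4.20785810e-02  1.07314870e+00] 0.03572590727579427 [-0.16334752 -0.33260526 -0.25768795]
```

View pics/g3.png

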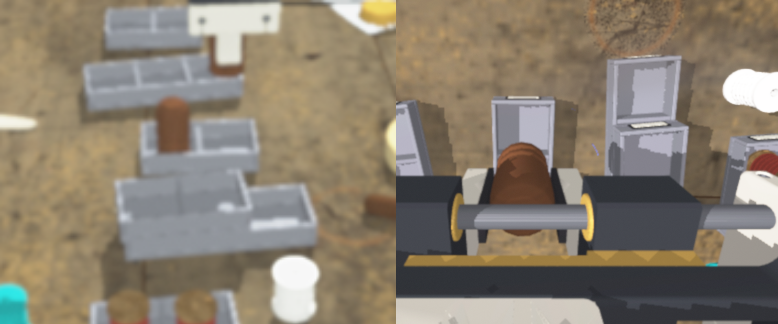

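The slicker is held upright and centred over the free pocket. Lowering it now.

Emit:
jog_arm([
  [[-1,0,0,-3,0],[-1,0,0,-3,0],[-1,0,0,-2,0],[-1,0,0,-1.5,0],[-1,0,0,-0.4,0],[-1,0,0,-0.1,0],[-1,0,0,0,0],[1,0,0,0,0]],
])

```text
time_s: 12.6
tcp_pos: [0.5836, -0.0457, 0.0483]
eef_rot: [-180.0, -0.1, 1.0]
contact_force: [-0.0, 0.3, 0.2]
gripper_width: 0.0407
gripper_force: 0.0
```

Emit:
jog_arm([
  [[1,0,0,0,0],[1,0,0,0,0],[1,0,0,0,0],[1,0,0,3,0],[1,0,0,5,0],[1,0,0,5,0.04],[1,-2,-4,2,0.04],[1,-3,-5,2,0]],
])

```text
time_s: 13.6
tcp_pos: [0.5331, -0.1361, 0.2186]
eef_rot: [180.0, -0.1, 5.7]
contact_force: [-0.2, -1.7, 0.4]
gripper_width: 0.0878
gripper_force: 0.0
```

Emit:
jog_arm([
  [[1,-3,-4,1,0],[1,-1,0,0,0],[1,0,0,0,0]],
])

```text
time_s: 13.98
tcp_pos: [0.4926, -0.1759, 0.2277]
eef_rot: [-180.0, -0.0, 5.5]
contact_force: [-0.2, 0.9, -0.1]
gripper_width: 0.0875
gripper_force: 0.0
```

```bash
python3 - <<'E'
from h import *
s=r.get_state();print(s["tcp_pos"],s["eef_rot"],s["gripper_width"],s["contact_force"])
np.save("w3.npy",np.array(r.camera_info("wrist")["view"]))
a=r.capture("side")[160:350,190:330];b=r.capture("wrist")[0:240,80:440];cv2.imwrite("pics/s3.png",a)
cv2.imwrite("pics/w3z.png",cv2.resize(b,None,fx=2.2,fy=2.2,interpolation=cv2.INTER_CUBIC))
E
```

```text
[ 0.49264129 -0.17593035  0.22774936] [-1.79989482e+02 -3.35690661e-02  5.52086266e+00] 0.08753931324706737 [-0.16132788  0.87400478 -0.08884407]
```

View pics/w3z.png

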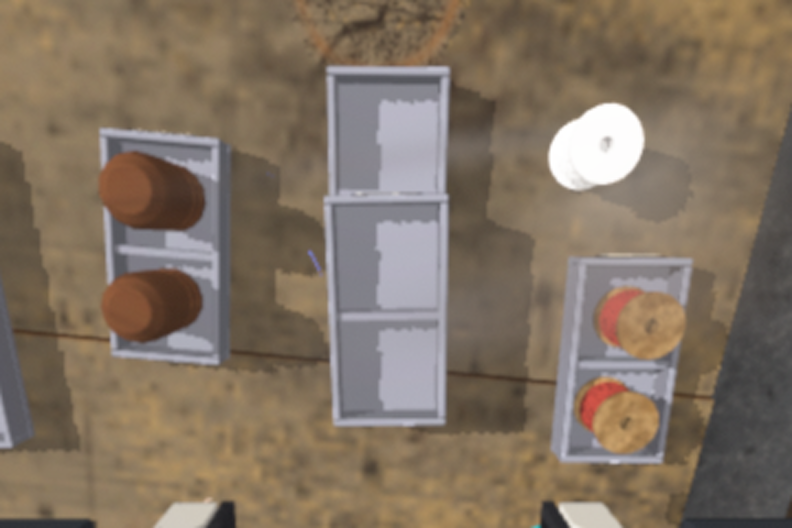

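Both slickers and both spools are upright in their pockets. The upper tray's rim corners are at (325,198), (448,196), (446,424) and (333,424).

```bash
python3 - <<'E'
from meas import *
i=r.camera_info("wrist")
f=lambda u,v,z: onz(i,80+u/2.2,v/2.2,z)[:2]
P=np.array([f(u,v,.048) for u,v in [(325,198),(448,196),(446,424),(333,424)]]);e=P[1]+P[0]-P[2]-P[3]
print(P.mean(0),np.degrees(np.arctan2(e[1],e[0])),np.linalg.norm(e)/2,np.linalg.norm(P[0]-P[1]+P[3]-P[2])/2)
print(f(327,68,.024),f(450,68,.024))
E
```

```text
[ 0.53553008 -0.17103778] 6.462771073779808 0.11762780351177517 0.06173291317124142
[ 0.65286548 -0.12855414] [ 0.65896697 -0.19005451]
```

Emit:
jog_arm([
  [[1,2,0.4,-3,0.01],[1,2.3,0,-4,0],[1,0,0,-4,0],[1,0,0,-3,0],[1,0,0,-2,0],[1,0,0,-1,0],[1,0,0,-0.9,0],[1,0,0,0,0]],
])

```text
time_s: 15.08
tcp_pos: [0.5362, -0.1716, 0.0483]
eef_rot: [-180.0, 0.0, 6.2]
contact_force: [-0.5, -0.8, -0.6]
gripper_width: 0.0874
gripper_force: 0.0
```

Emit:
jog_arm([
  [[-1,0,0,0,0],[-1,0,0,0,0],[-1,0,0,0,0],[-1,0,0,0,0],[-1,0,0,0,0],[-1,0,0,0,0]],
], force=25)

```text
time_s: 15.82
tcp_pos: [0.5363, -0.1719, 0.049]
eef_rot: [180.0, -0.0, 6.1]
contact_force: [-0.8, 1.1, 5.6]
gripper_width: 0.062
gripper_force: 25.0
```

```bash
python3 - <<'E'
from h import *
s=r.get_state();print(s["tcp_pos"],s["eef_rot"],s["gripper_width"],s["contact_force"])
E
```

```text
[ 0.53632575 -0.17192206  0.04900565] [ 1.79990359e+02 -2.83193706e-02  6.14735787e+00] 0.061982865159901764 [-0.76910298  1.08170806  5.59838997]
```

Emit:
jog_arm([
  [[-1,0,0,1,0],[-1,0,0,3,0],[-1,0,0,4,0],[-1,0,0,4,0],[-1,0,2,2,-0.02],[-1,-1,4,0,-0.02],[-1,-1,5,0,-0.02],[-1,-1,5,0,-0.02]],
])

```text
time_s: 16.82
tcp_pos: [0.5055, -0.0107, 0.189]
eef_rot: [-180.0, -0.0, 1.5]
contact_force: [0.7, 0.6, -1.3]
gripper_width: 0.0618
gripper_force: 25.0
```

Emit:
jog_arm([
  [[-1,0,5,0,-0.02],[-1,0,3,0,0],[-1,0,1,0,0],[-1,0,0,0,0],[-1,0,0,0,0]],
])

```text
time_s: 17.45
tcp_pos: [0.506, 0.0772, 0.1885]
eef_rot: [180.0, 0.0, 0.4]
contact_force: [-0.1, -1.2, -1.1]
gripper_width: 0.0619
gripper_force: 25.0
```

```bash
python3 - <<'E'
from meas import *
s=r.get_state();print(s["time_s"],s["tcp_pos"],s["eef_rot"],s["gripper_width"],s["contact_force"])
i=r.camera_info("wrist");im=r.capture("wrist");comps(im,i)
cv2.imwrite("pics/w4.png",cv2.resize(im,None,fx=1.5,fy=1.5,interpolation=cv2.INTER_CUBIC))
E
```

```text
17.45 [0.50596594 0.07723744 0.18850002] [1.79989435e+02 2.19951453e-02 3.67092753e-01] 0.06187123986194758 [-0.12193351 -1.15505463 -1.11282639]
[433  36  79 171] ctr [ 0.5686 -0.1673] yaw 5.1 L 0.1763 W 0.0604
[197  87 118 141] ctr [0.5294 0.0783] yaw 0.4 L 0.1579 W 0.1315
[332 102  57  90] ctr [ 0.5313 -0.025 ] yaw 33.2 L 0.1103 W 0.0526
[100 127  72 101] ctr [0.5074 0.2165] yaw 0.9 L 0.1164 W 0.0594
```

View pics/w4.png

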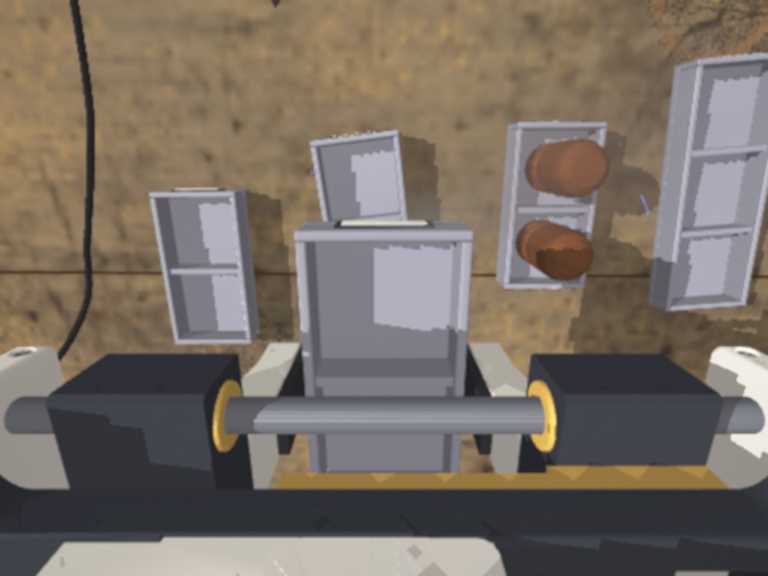

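short_base is confirmed at (0.507, 0.217) with yaw about 0.7°. The tray is held level, and long_tray stayed where it was.

Emit:
jog_arm([
  [[-1,0,3,0,0],[-1,0,4,0,0],[-1,0.1,4,0,0.005],[-1,0,2.5,-1,0],[-1,0,0.5,-3,0],[-1,0,0,-3,0],[-1,0,0,-3,0],[-1,0,0,0,0]],
])

```text
time_s: 18.5
tcp_pos: [0.5057, 0.2162, 0.086]
eef_rot: [179.8, 0.3, 0.6]
contact_force: [-0.0, -0.1, 0.1]
gripper_width: 0.0618
gripper_force: 25.0
```

```bash
python3 - <<'E'
from h import *
s=r.get_state();print(s["tcp_pos"],s["eef_rot"],s["gripper_width"],s["contact_force"])
a=r.capture("side")[145:230,190:330];cv2.imwrite("pics/s4.png",cv2.resize(a,None,fx=4,fy=4,interpolation=cv2.INTER_CUBIC))
E
```

```text
[0.50565927 0.21616142 0.08601573] [179.7891142    0.25920075   0.62458223] 0.06182373844433843 [-0.02114714 -0.09190155  0.09105769]
```

Emit:
jog_arm([
  [[-1,0.15,0.1,-1.5,0],[-1,0,0,-1.2,0],[-1,0,0,-0.7,0],[-1,0,0,-0.2,0],[-1,0,0,-0.1,0],[-1,0,0,0,0]],
])

```text
time_s: 19.3
tcp_pos: [0.5088, 0.2193, 0.0518]
eef_rot: [-180.0, -0.0, 0.7]
contact_force: [-0.5, -0.4, 0.1]
gripper_width: 0.0617
gripper_force: 25.0
```

Emit:
jog_arm([
  [[-1,-0.1,-0.2,-0.2,0],[-1,0,0,-0.1,0],[-1,0,0,0,0]],
])

```text
time_s: 19.68
tcp_pos: [0.5075, 0.2169, 0.049]
eef_rot: [180.0, 0.0, 0.7]
contact_force: [-2.3, -1.0, 5.0]
gripper_width: 0.0617
gripper_force: 25.0
```

Emit:
jog_arm([
  [[1,0,0,0,0],[1,0,0,0,0],[1,0,0,0,0],[1,0,0,2,0],[1,0,0,4,0],[1,0,0,5,0],[1,0,0,5,0],[1,-2,-4,4,0.02]],
])

```text
time_s: 20.68
tcp_pos: [0.4887, 0.1783, 0.2504]
eef_rot: [-180.0, -0.1, 2.0]
contact_force: [-0.5, 0.1, 0.7]
gripper_width: 0.0876
gripper_force: 0.0
```

Emit:
jog_arm([
  [[1,-1,-5,0,0.02],[1,0,-5,0,0.02],[1,0,-4,0,0],[1,0,0,0,0],[1,0,0,0,0]],
])

```text
time_s: 21.3
tcp_pos: [0.4777, 0.0372, 0.2486]
eef_rot: [-180.0, -0.0, 4.1]
contact_force: [-0.3, -0.2, -0.2]
gripper_width: 0.0873
gripper_force: 0.0
```

```bash
python3 - <<'E'
from meas import *
s=r.get_state();print(s["time_s"],s["tcp_pos"],s["eef_rot"],s["gripper_width"],s["contact_force"])
i=r.camera_info("wrist");im=r.capture("wrist");comps(im,i)
b=cv2.resize(im[:235],None,fx=1.5,fy=1.5,interpolation=cv2.INTER_CUBIC)
a=r.capture("side")[150:230,190:382];a=cv2.resize(a,(768,240)) if 0 else cv2.resize(a,None,fx=2.8,fy=2.8)
o=np.zeros((b.shape[0]+a.shape[0],768,3),np.uint8);o[:b.shape[0]]=b;o[b.shape[0]:,:a.shape[1]]=a
cv2.imwrite("pics/w5.png",o)
E
```

```text
21.3 [0.47772443 0.03715693 0.24859241] [-1.79989095e+02 -1.47368207e-02  4.09194375e+00] 0.08732728227795195 [-0.32948151 -0.2229836  -0.19049431]
[382  35  76 146] ctr [ 0.5684 -0.1668] yaw 5.1 L 0.1759 W 0.0598
[188  65  60 139] ctr [0.5172 0.0898] yaw 7.6 L 0.176 W 0.0629
[298  65  58  68] ctr [ 0.5742 -0.0445] yaw 1.1 L 0.0799 W 0.0593
[ 82  90  72 100] ctr [0.5037 0.224 ] yaw 0.9 L 0.1268 W 0.0747
[472 114  40  88] ctr [ 0.5122 -0.2853] yaw 19.7 L 0.1215 W 0.0353
```

View pics/w5.png

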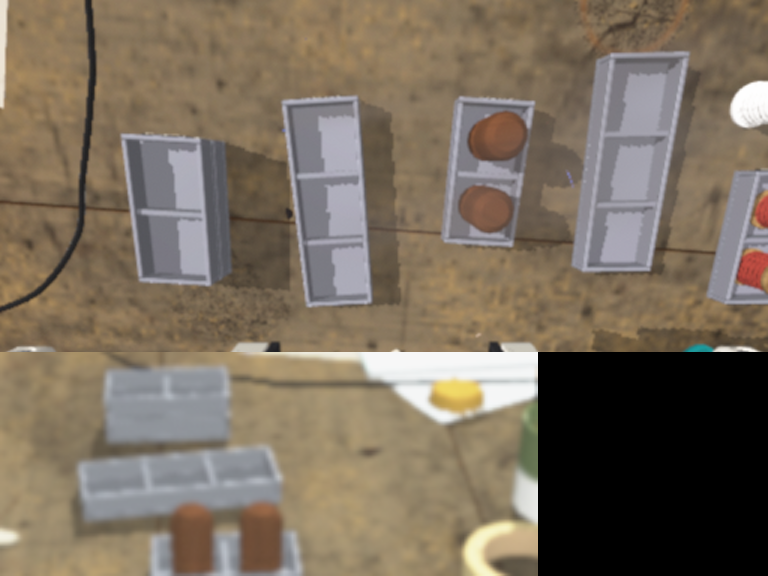

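short_tray sits squarely on short_base. Last is long_tray at (0.5685, −0.168), yaw 5.1°, which goes to long_base at (0.517, 0.089), yaw 7.6°.

Emit:
jog_arm([
  [[1,1.5,-3.5,0,0.018],[1,2,-5,0,0],[1,2.5,-5,0,0],[1,2,-5,0,0],[1,1.1,-2,-2,0],[1,0,0,-5,0],[1,0,0,-4,0],[1,0,0,0,0]],
])

```text
time_s: 22.4
tcp_pos: [0.5668, -0.167, 0.1353]
eef_rot: [-180.0, 0.4, 5.2]
contact_force: [-0.3, -0.1, 1.8]
gripper_width: 0.0876
gripper_force: 0.0
```

Emit:
jog_arm([
  [[1,0.1,-0.1,-3,0],[1,0,0,-3,0],[1,0,0,-2,0],[1,0,0,-1.3,0],[1,0,0,-0.8,0],[1,0,0,0,0]],
])

```text
time_s: 23.15
tcp_pos: [0.57, -0.1687, 0.0379]
eef_rot: [180.0, -0.0, 5.2]
contact_force: [0.3, 0.6, 0.2]
gripper_width: 0.0876
gripper_force: 0.0
```

Emit:
jog_arm([
  [[-1,0,0,0,0],[-1,0,0,0,0],[-1,0,0,0,0],[-1,0,0,0,0],[-1,0,0,0,0],[-1,0,0,0,0]],
], force=30)

```text
time_s: 23.9
tcp_pos: [0.5698, -0.1689, 0.0379]
eef_rot: [180.0, -0.0, 5.2]
contact_force: [-1.4, 0.9, 4.4]
gripper_width: 0.0611
gripper_force: 30.0
```

The pads overlap the wall by only about 5 mm, so I'll regrip lower.

Emit:
jog_arm([
  [[1,0,0,0,0],[1,0,0,0,0],[1,0,0,-0.5,0],[1,0,0,-0.2,0],[1,0,0,0,0]],
])

```text
time_s: 24.52
tcp_pos: [0.5694, -0.1689, 0.0301]
eef_rot: [-180.0, 0.0, 5.2]
contact_force: [0.6, -0.5, -0.3]
gripper_width: 0.0877
gripper_force: 0.0
```

Emit:
jog_arm([
  [[-1,0,0,0,0],[-1,0,0,0,0],[-1,0,0,0,0],[-1,0,0,0,0],[-1,0,0,0,0],[-1,0,0,0,0]],
], force=30)

```text
time_s: 25.28
tcp_pos: [0.5697, -0.1689, 0.0306]
eef_rot: [180.0, -0.0, 5.2]
contact_force: [-0.5, 0.8, 1.6]
gripper_width: 0.0618
gripper_force: 30.0
```

Emit:
jog_arm([
  [[-1,0,0,1,0],[-1,0,0,3,0],[-1,0,0,4,0],[-1,0,0,4,0],[-1,0,1,2,0],[-1,-1,3,0,0.01],[-1,-1,4,0,0.01],[-1,-1,4,0,0.01]],
])

```text
time_s: 26.28
tcp_pos: [0.539, -0.048, 0.1711]
eef_rot: [-180.0, -0.0, 6.9]
contact_force: [0.6, 0.5, -1.7]
gripper_width: 0.0619
gripper_force: 30.0
```

Emit:
jog_arm([
  [[-1,-1,4,0,0.01],[-1,-1,4,0,0],[-1,-0.2,4,0,0],[-1,0,1.8,0,0],[-1,0,0,-2,0],[-1,0,0,-3,0],[-1,0,0,-2,0],[-1,0,0,0,0]],
])

```text
time_s: 27.28
tcp_pos: [0.5167, 0.0882, 0.0994]
eef_rot: [179.9, 0.2, 7.4]
contact_force: [-0.2, -0.1, -1.0]
gripper_width: 0.0615
gripper_force: 30.0
```

```bash
python3 - <<'E'
from meas import *
s=r.get_state();print(s["time_s"],s["tcp_pos"],s["eef_rot"],s["gripper_width"],s["contact_force"])
b=r.capture("wrist");a=r.capture("side")[140:260,190:330];a=cv2.resize(a,None,fx=1.8,fy=1.8)
o=np.zeros((384,764,3),np.uint8);o[:,:512]=b;o[:a.shape[0],512:512+a.shape[1]]=a[:384];cv2.imwrite("pics/w6.png",o)
i=r.camera_info("wrist");print(proj(i,[.609,.1,.024]))
E
```

```text
27.275 [0.51666156 0.08824744 0.09941656] [179.92847485   0.1840325    7.42950937] 0.06152545284208633 [-0.1741058  -0.05448623 -0.95124789]
(np.float64(258.12337315633226), np.float64(94.04226879067313))
```

Emit:
jog_arm([
  [[-1,0,0,-1.5,0],[-1,0,0,-1.5,0],[-1,0,0,-0.7,0],[-1,0,0,-0.3,0],[-1,0,0,0,0],[-1,0,0,0,0]],
])

```text
time_s: 28.12
tcp_pos: [0.5179, 0.0893, 0.0609]
eef_rot: [-180.0, -0.0, 7.5]
contact_force: [0.4, 1.0, -1.5]
gripper_width: 0.0621
gripper_force: 30.0
```

Emit:
jog_arm([
  [[-1,0,0,-0.4,0],[-1,0,0,-0.2,0],[-1,0,0,-0.1,0],[-1,0,0,0,0]],
])

```text
time_s: 28.62
tcp_pos: [0.5176, 0.0891, 0.0546]
eef_rot: [180.0, -0.0, 7.5]
contact_force: [-5.0, 0.7, 12.1]
gripper_width: 0.0614
gripper_force: 30.0
```

It has touched down. Now I'll release, retreat and check.

Emit:
jog_arm([
  [[1,0,0,0,0],[1,0,0,0,0],[1,0,0,0,0],[1,0,0,2,0],[1,0,0,4,0],[1,0,0,5,0],[1,0,0,5,0],[1,-2,0,5,0]],
])

```text
time_s: 29.62
tcp_pos: [0.4979, 0.0891, 0.2649]
eef_rot: [180.0, 0.0, 7.4]
contact_force: [1.4, 1.8, -0.7]
gripper_width: 0.0877
gripper_force: 0.0
```

Emit:
jog_arm([
  [[1,-2,0,3,0],[1,-1,-1,0,0],[1,0,0,0,0],[1,0,0,0,0],[1,0,0,0,0]],
])

```text
time_s: 30.25
tcp_pos: [0.4678, 0.0791, 0.2926]
eef_rot: [180.0, 0.1, 7.4]
contact_force: [-0.1, 0.3, 0.1]
gripper_width: 0.0875
gripper_force: 0.0
```

```bash
python3 - <<'E'
from meas import *
s=r.get_state();print(s["time_s"],s["tcp_pos"],s["eef_rot"],s["gripper_width"],s["contact_force"])
i=r.camera_info("wrist");im=r.capture("wrist")
m=gmask(im);n,l,st,c=cv2.connectedComponentsWithStats(m)
for k in range(1,n):
    if st[k,4]>600:
        h=cv2.convexHull(cv2.findNonZero((l==k).astype(np.uint8))).reshape(-1,2)
        for t in(.048,.024): print(st[k,:4],t,[np.round(v,4) for v in tray(i,h,t)])
b=cv2.resize(im[:235],None,fx=1.5,fy=1.5,interpolation=cv2.INTER_CUBIC)
a=r.capture("side")[150:345,190:382];a=cv2.resize(a,None,fx=1.25,fy=1.25)
o=np.zeros((b.shape[0]+a.shape[0],768,3),np.uint8);o[:b.shape[0]]=b;o[b.shape[0]:,:a.shape[1]]=a
cv2.imwrite("pics/w7.png",o)
E
```

```text
30.25 [0.46777548 0.07910134 0.29259258] [1.79953024e+02 9.74528012e-02 7.44659797e+00] 0.08754293379826546 [-0.07255625  0.25301792  0.13028246]
[230  62  47 132] 0.048 [array([0.5168, 0.0896]), np.float32(7.4057), np.float64(0.1751), np.float64(0.0599)]
[230  62  47 132] 0.024 [array([0.5148, 0.0896]), np.float32(7.4057), np.float64(0.186), np.float64(0.0637)]
[137  79  55  93] 0.048 [array([0.5071, 0.217 ]), np.float32(0.7987), np.float64(0.1179), np.float64(0.0602)]
[137  79  55  93] 0.024 [array([0.5045, 0.2218]), np.float32(0.7987), np.float64(0.1253), np.float64(0.07)]
[474 124  38  78] 0.048 [array([ 0.5133, -0.2727]), np.float32(23.1378), np.float64(0.1074), np.float64(0.018)]
[474 124  38  78] 0.024 [array([ 0.5107, -0.285 ]), np.float32(23.1378), np.float64(0.1218), np.float64(0.0386)]
```

View pics/w7.png

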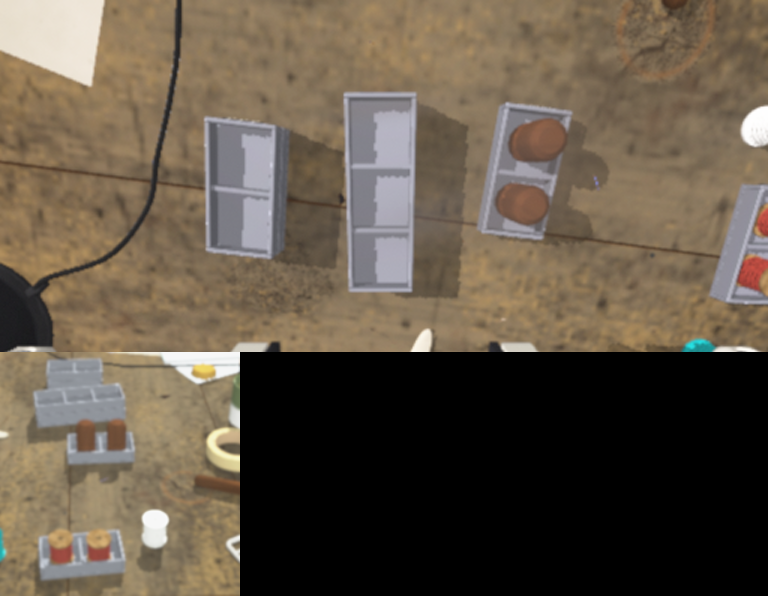

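The picture and measurements show both tray stacks aligned to within about a millimetre. All four spools and slickers are upright, so I'm handing the job in.

```bash
python3 -c "
from plant import r
print(r.close_job())"
```

```text
the job is handed in; nothing more can be done
None
```

I handed the job in at about 30 s: the spool and slicker are in their trays' free pockets, and the last pictures show everything upright and both emptied trays square on their bases to about 1 mm; the hand-in returned no verdict.

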